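# Lid a food tub and stack it under the shelf riser, feet in the lid pockets

## Robot

A 6-joint arm with a two-finger parallel gripper is mounted at the origin on a cart in front of the work surface, level with it; the furniture and walls round the work are solid. World frame = base frame: x ahead of the robot, y to its left, z up, the work surface at z = 0. Lengths are in mm, angles in degrees, forces in N, time in s.
With the tool pointing down it reaches from about 350 to 950 mm from the base axis. Payload 17.4 kg.
Tool frame: the origin (TCP) lies midway between the tips of the shut fingers; the grasp point (between the pads) lies 19 mm behind it; z points along the fingers, y is the line along which they close (so a half turn about z gives the same grasp; the last joint's range is limited). The gripper opens to 93 mm and grips with 3 to 60 N. Pads are 15 mm wide; open, the fingers measure 128 mm over their backs; the gripper's body (75 mm by 188 mm) begins 65 mm behind the grasp point.
Start: joints at [62.12, 6.646, 82.598, -0, 90.757, -2.166], TCP at [292.88, 608.155, 181.546] pointing down, gripper open.
Joint ranges: [-162.19, 162.19], [-47.58, 125.68], [4.15, 143.07], [-65.23, 245.23], [0.69, 171.88], [-170.13, 170.13]. Speed limits (degrees/s): [108.29, 108.29, 127.2, 180, 180, 180].

## Interface

Orientations are given as a 3x3 rotation matrix whose columns are the frame's x, y, z axes.
In Python, from cell import r, eyes gives the robot as it stands. The module is installed in compiled form; this text tells all that it offers.
- The arm moves only by the tool move_arm, never from a script. Its argument "increments" is text: rows parted by semicolons, each of 7 numbers parted by spaces: the turn, a rotation vector about the world's x, y, z each as a share of 360 degrees, from -1 to 1, then the shift along the world's x, y, z each as a share of 0.8 m, from -1 to 1, then the gripper's target within -1 to 1 (shut at 1, half-way at 0, fully open at -1). In form: wx wy wz dx dy dz fingers; .... A call has 1 to 20 rows; each row is the pose to reach, as a shift and turn from the pose commanded when the call began, turning the shorter way round; what a row does not reach only later rows make up. A row lasts 1/10 s, in which the tool goes at most 50 mm and 8.59 degrees, less where a joint would pass 70% of its speed; a pose out of reach is approached as far as the arm can. A call with a number of a shift or a turn outside -1 to 1 is refused whole. A call with a gripper value outside its range is refused whole. The fingers move at their own pace and stop on an object; the grip force is fixed at half the most. Time passes only in rows, so rows that repeat a pose let the fingers close. It gives the time, the measured TCP pose, the force, the opening and the grip force at its end, in the units of the state.
- r.observe(): the state, without advancing time (a new reading comes with each control period).
- eyes.grab_frame(name): name is "scene" or "top" or "wrist"; returns the picture (384x512x3 uint8, red, green, blue); there is no depth.
- eyes.calibration(name): a dict with "fx", "fy", "cx", "cy" (pixels), "rvec" (rotation vector, rad) and "tvec" (3), from world to camera coordinates, as OpenCV has them. Camera axes: x right, y down, z forward; pixel columns grow to the right and rows downward; lengths in mm; the calibration is good to about 2 mm. A picture is of the moment at which its call begins: read the wrist's pose just before it. calibration takes no time and is no camera call; for the wrist camera it gives the pose at the moment of the call.
- r.close_job(): hands the job in; it is judged then, once.
The state is a dict: "time": time; "qpos": joint angles; "dq": joint speeds; "effort": joint torques, N m; "tcp_pos": TCP position; "eef_rot": TCP orientation; "wrist_force": force on the tool from outside, world axes, zero at the start; "wrist_torque": the same for the moment, N m; "opening": finger opening in mm; "grip_force": force on a finger pad.
Only numpy, scipy, OpenCV 4.12 (cv2) and the standard library are available. Lean on these libraries where they do the work, as an engineer would, in place of code of your own. Each camera call takes 0.05 s, during which the arm holds its last target. There are 200 camera calls.

## Task

Put the loose lid on the open tub with the lime in it, so that it sits down level all round, and then stack that closed tub on the matching tub under the little shelf, so that all four of its feet drop into the pockets of the lid below and it stands level. Set it down gently and leave the lower tub where it stands, and do not shift the coffee jar or the salt shaker.

Things in the scene. Friction and masses are not known exactly. Their poses are not given: they have to be found in the camera images.
- tub_mid (a point): Centre (half-way up) of the body of the open frosted-white tub with a loose lime in it, on the wooden stove cover (top at z = 0.066): 110 mm long (x axis) x 62 wide (y) x 62 high with its four feet (12 mm across, 5 tall, at (+-42, +-19) mm); mouth 102 x 54; 0.25 kg. Its pull, the place to grip, sticks out of the front end (-x, to the robot): x = -55 to -84 mm, 18 thick (y), z = -18 to +24.
- lid_mid (a point): Centre of the loose teal lid, lying right side up on the stove cover, 13 mm high, 50 g: plate 114 (x axis) x 66 (y, grip across this) x 7 mm on a plug 94 x 46 x 6 mm that enters a tub's mouth with 4 mm play each way; seated, this centre is 31.5 mm above the tub's centre. On top, four square pockets 15 mm wide, 5 deep at (+-42, +-19) mm take the feet of a tub above.
- base_tub: Lower tub, same make, pull to the robot (-x), 0.5 kg; origin: centre of its body's underside, on the stove cover. A lid like the other is on it: top 69 mm, pocket floors 64 mm up, so a stacked tub's centre is 95 mm up (100 if its feet miss). This lid is loose and not tracked: it, and so the pockets, may be up to 4 mm off each way and turned 1 or 2 degrees, and it can slide within that play.
- riser: Little shelf over the lower tub, fixed: wooden board 140 mm deep (x axis, to the wall) x 360 wide x 16 on wire end frames, jars on it. Origin: middle of its footprint on the stove cover; board's underside 245 mm above it, front edge 70 mm nearer the robot. A gripper pointing straight down over the lower tub would hit the board; one leaning back 30 to 45 degrees toward the robot clears it.
- coffee_mid (a point): Centre of a glass jar with a black lid, 72 mm across, 84 mm high, loose bystander.
- shaker_mid (a point): Centre of a grey-topped salt shaker, 44 mm across, 90 mm high, loose bystander.

How it is judged:
By the outcome, as a careful person would: the job done as asked, in the order asked, and still so for the second after the job is handed in, with the robot touching nothing.
It also fails if it takes over 72 s, if anything falls off the work surface, if the arm or the gripper's body presses on something with over 40 N, if the wrist force passes 120 N, or if a joint passes its speed limit or range.

## Working session

There is one attempt and no reset: what is moved stays moved. The work goes in short steps, Python scripts to look and compute and a tool call to move; the robot and the scene stay as the last step left them, time stands still between calls to the robot, and variables do not carry over. Pictures are saved under pics/ and viewed, at most 10 in all, crops included, and the job is handed in when it is done.

Besides the shell and the picture viewer there is one more tool, called after "Call:" in YAML: its name, and indented under it one key for each argument. move_arm: Moves the arm, as the interface text tells. Its arguments: {"type":"object","properties":{"increments":{"type":"string"}},"required":["increments"]}

```bash
mkdir -p pics; python3 - <<'E'
from cell import r, eyes
import cv2,numpy as np
s=r.observe();print(s['time'],s['tcp_pos'],s['eef_rot'],s['opening'])
for n in['scene','top']:
    im=eyes.grab_frame(n);cv2.imwrite(f'pics/{n}0.png',im[:,:,::-1]);c=eyes.calibration(n)
    R=cv2.Rodrigues(np.array(c['rvec'],float))[0];print(n,c['fx'],c['cx'],c['cy'],-R.T@np.array(c['tvec']),R[2])
E
```

```text
0.0 [292.75975638 607.9323301  180.80927509] [[-9.00971761e-01  4.33877368e-01 -5.61283076e-04]
 [ 4.33877726e-01  9.00971201e-01 -1.00660423e-03]
 [ 6.89570944e-05 -1.15045021e-03 -9.99999336e-01]] 93.02808660219615
scene 368.0403345351109 260.64539478815396 187.19094167883455 [ -27.81151526 -283.08870076  833.93911141] [ 0.61398055  0.31672245 -0.72299016]
top 398.73385775771266 256.62799941274204 190.4644271565642 [ 301.71329748  135.76758396 1189.24945552] [ 0.2706472  -0.0666259  -0.96037028]
```

View pics/scene0.png

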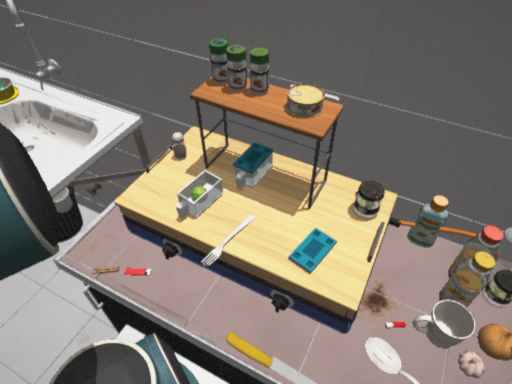

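View pics/top0.png

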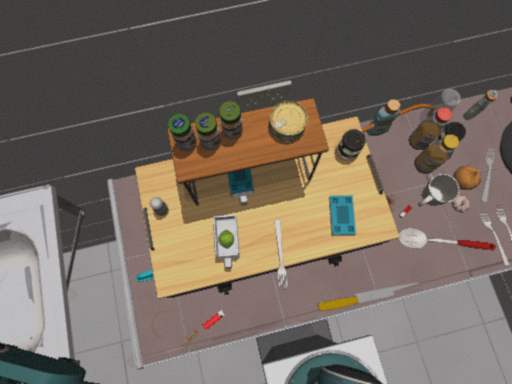

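The scene view shows the tub with the lime at about (200,195), the loose lid at (313,250), the base tub's lid at (255,160), the coffee jar at (369,197) and the shaker at (179,146). In the top view, the tub is at (227,238), the lid at (342,215), and the base lid is partly under the board at (241,182).

```bash
cat > h.py <<'E'
import cv2,numpy as np
def cam(c):
    R=cv2.Rodrigues(np.array(c['rvec'],float))[0];t=np.array(c['tvec'],float).ravel()
    return R,t,np.array([[c['fx'],0,c['cx']],[0,c['fy'],c['cy']],[0,0,1.]])
def onplane(c,uv,z):
    R,t,K=cam(c);uv=np.atleast_2d(np.asarray(uv,float))
    d=(np.linalg.inv(K)@np.c_[uv,np.ones(len(uv))].T).T@R
    o=-R.T@t
    return o+d*((z-o[2])/d[:,2])[:,None]
def proj(c,P):
    R,t,K=cam(c);q=(np.atleast_2d(P)@R.T+t)@K.T
    return q[:,:2]/q[:,2:]
def blobs(mask,amin=60):
    cs,_=cv2.findContours(mask.astype(np.uint8),cv2.RETR_EXTERNAL,cv2.CHAIN_APPROX_NONE)
    return [k[:,0,:] for k in cs if cv2.contourArea(k)>amin]
def rect(c,k,z):
    P=onplane(c,k,z)[:,:2].astype(np.float32)
    return cv2.minAreaRect(P)
def teal(im):
    h=cv2.cvtColor(im,cv2.COLOR_RGB2HSV);return (h[...,0]>82)&(h[...,0]<108)&(h[...,1]>120)&(h[...,2]>25)
def white(im):
    h=cv2.cvtColor(im,cv2.COLOR_RGB2HSV);return (h[...,1]<50)&(h[...,2]>120)
E
python3 - <<'E'
from h import *
from cell import eyes
for n in['scene','top']:
    im=cv2.imread(f'pics/{n}0.png')[:,:,::-1].copy();c=eyes.calibration(n)
    print(n)
    for k in blobs(teal(im)):
        m=k.mean(0)
        if not(120<m[0]<400 and 120<m[1]<300):continue
        print('teal',m,'loose',rect(c,k,79),'base',rect(c,k,135))
    box={'scene':(165,225,165,225),'top':(205,245,205,270)}[n]
    w=white(im);
    for k in blobs(w,30):
        m=k.mean(0)
        if box[0]<m[0]<box[1] and box[2]<m[1]<box[3]: print('white',m,k.min(0),k.max(0),rect(c,k,128))
    P={'scene':dict(coffee=(369,188),shaker=(178,137)),'top':dict(coffee=(353,140),shaker=(157,203))}[n]
    for a,z in(('coffee',150),('shaker',156)):print(a,onplane(c,P[a],z))
    o=np.array([0,0,0]);
    a=im[165:220,175:225] if n=='scene' else im[210:270,205:250]
    b=im[135:195,225:285] if n=='scene' else im[160:210,220:265]
    cv2.imwrite(f'pics/crop_{n}.png',np.hstack([cv2.resize(x,(400,400),interpolation=cv2.INTER_CUBIC) for x in(a,b)])[:,:,::-1])
E
```

```text
scene
teal [312.65306122 249.56122449] loose ((486.6194152832031, -161.32569885253906), (63.302024841308594, 113.36956787109375), 76.82740783691406) base ((448.45989990234375, -170.3578643798828), (58.60639572143555, 104.96002960205078), 76.82740020751953)
teal [253.09756098 157.        ] loose ((719.2672119140625, 127.51998901367188), (69.86528015136719, 124.91793823242188), 86.49932098388672) base ((663.850341796875, 97.0617904663086), (64.68280029296875, 115.65174865722656), 86.49932098388672)
white [197.96503497 193.88811189] [176 170] [222 216] ((482.1283874511719, 159.4755096435547), (99.27938079833984, 147.25921630859375), 80.92241668701172)
coffee [[ 677.71355174 -231.82907829  150.        ]]
shaker [[617.81300523 322.34560551 156.        ]]
top
teal [144.85365854 275.73170732] loose ((453.45037841796875, 416.31573486328125), (23.331863403320312, 44.21480941772461), 1.9428366422653198) base ((445.7969665527344, 402.1651611328125), (22.155017852783203, 41.9846076965332), 1.9428342580795288)
teal [341.98275862 214.86206897] loose ((486.2662353515625, -159.78799438476562), (62.735008239746094, 110.62699127197266), 76.8984603881836) base ((476.95758056640625, -144.88046264648438), (59.57070541381836, 105.04706573486328), 76.89846801757812)
teal [240.29113924 181.16455696] loose ((654.3701171875, 97.99772644042969), (64.05088806152344, 61.47059631347656), 86.11506652832031) base ((636.5823974609375, 99.90282440185547), (60.82024002075195, 58.37003707885742), 86.11507415771484)
white [225.95833333 239.72916667] [213 215] [238 266] ((486.8331298828125, 174.8311309814453), (63.36921691894531, 139.55055236816406), 80.8698959350586)
coffee [[ 672.54471864 -235.50533019  150.        ]]
shaker [[623.48371757 331.05456587 156.        ]]
```

```bash
python3 -c "
import cv2,numpy as np
cv2.imwrite('pics/crops.png',cv2.resize(np.vstack([cv2.imread('pics/crop_scene.png'),cv2.imread('pics/crop_top.png')]),(600,600)))"
```

```text
(no output)
```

View pics/crops.png

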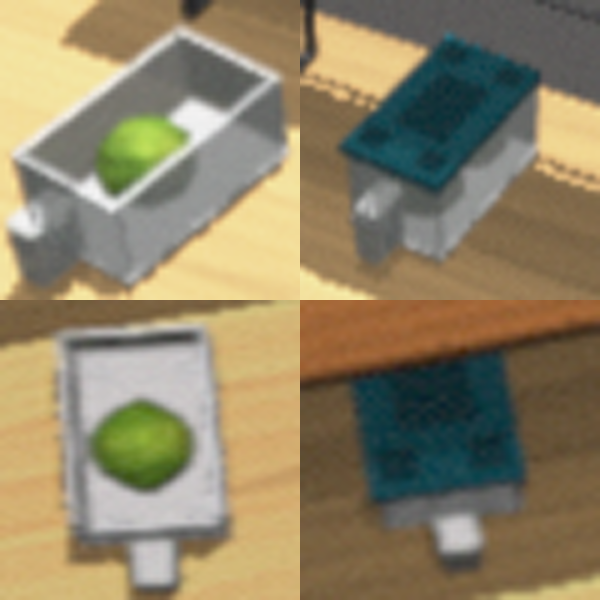

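The crops show the tub rim's four outer corners and the pull in both views. The base lid is fully visible in the scene view, with its pockets.

```bash
python3 - <<'E'
from h import *
from cell import eyes
C={'scene':np.array([(15,157),(180,30),(280,78),(112,212)])/[6,300/55]+[175,165],
'top':np.array([(70,240),(60,32),(208,28),(228,237)])/[300/45,5]+[205,210]}
for n in C:
    P=onplane(eyes.calibration(n),C[n]-.5,128)[:,:2]
    d=lambda i,j:(np.linalg.norm(P[j]-P[i]).round(1),np.degrees(np.arctan2(*(P[j]-P[i])[::-1])).round(1))
    print(n,P.round(1).tolist(),P.mean(0),d(0,1),d(3,2),d(1,2),d(0,3))
# riser board front edge, underside z=66+245..261 top ; scene corners of top
print(onplane(eyes.calibration('scene'),[(193,95),(331,128),(211,75),(340,100)],66+261))
print(onplane(eyes.calibration('top'),[(176,181),(327,150),(169,134),(319,103)],66+261))
c=eyes.calibration('wrist');R,t,K=cam(c);print('wristcam',-R.T@t,R[2],R[0],K[0])
E
```

```text
scene [[452.1, 210.3], [559.0, 195.0], [550.6, 135.8], [442.4, 152.8]] [501.01447719 173.47824642] (np.float64(108.0), np.float64(-8.1)) (np.float64(109.6), np.float64(-8.9)) (np.float64(59.8), np.float64(-98.0)) (np.float64(58.3), np.float64(-99.6))
top [[448.4, 213.5], [559.2, 193.4], [546.8, 134.3], [434.8, 152.3]] [497.31421855 173.38730513] (np.float64(112.6), np.float64(-10.2)) (np.float64(113.4), np.float64(-9.1)) (np.float64(60.4), np.float64(-101.9)) (np.float64(62.6), np.float64(-102.6))
[[ 609.00514785  235.96811294  327.        ]
 [ 639.01187959 -117.35806786  327.        ]
 [ 712.37975367  248.77699318  327.        ]
 [ 756.12549707  -98.65903905  327.        ]]
[[ 610.62677476  247.95691061  327.        ]
 [ 600.05773627 -106.06613005  327.        ]
 [ 728.49145671  242.26861828  327.        ]
 [ 720.91870723 -122.49525703  327.        ]]
wristcam [228.73284693 639.21728245 384.68410834] [ 0.2303738 -0.1101624 -0.9668465] [4.34236153e-01 9.00798687e-01 8.30003461e-04] [280.46255648   0.         256.36444568]
```

```bash
cat >> h.py <<'E'
from scipy.spatial.transform import Rotation as Ro
def pose(yaw,lean=0):
    "tool rotation for object yaw (deg), leaning back by lean"
    s,c=np.sin(np.radians(lean)),np.cos(np.radians(lean))
    return Ro.from_euler('z',yaw,degrees=True).as_matrix()@np.array([[-c,0,s],[0,1,0],[-s,0,-c]])
def inc(s,p,R,say=''):
    w=Ro.from_matrix(R@np.array(s['eef_rot']).T).as_rotvec()/(2*np.pi)
    d=(np.array(p)-s['tcp_pos'])/800
    print(say,*w.round(4),*d.round(4))
E
python3 - <<'E'
from h import *
from cell import r
s=r.observe();R=pose(-13.2)
inc(s,[487,-160,210],R,'over lid')
E
```

```text
over lid 0.0002 -0.0001 0.0348 0.2428 -0.9599 0.0364
```

Call:
move_arm:
  increments: "0 0 0.035 0.243 -0.96 0.036 -1;0 0 0.035 0.243 -0.96 0.036 -1;0 0 0.035 0.243 -0.96 0.036 -1;0 0 0.035 0.243 -0.96 0.036 -1;0 0 0.035 0.243 -0.96 0.036 -1;0 0 0.035 0.243 -0.96 0.036 -1;0 0 0.035 0.243 -0.96 0.036 -1;0 0 0.035 0.243 -0.96 0.036 -1;0 0 0.035 0.243 -0.96 0.036 -1;0 0 0.035 0.243 -0.96 0.036 -1;0 0 0.035 0.243 -0.96 0.036 -1;0 0 0.035 0.243 -0.96 0.036 -1;0 0 0.035 0.243 -0.96 0.036 -1;0 0 0.035 0.243 -0.96 0.036 -1;0 0 0.035 0.243 -0.96 0.036 -1;0 0 0.035 0.243 -0.96 0.036 -1;0 0 0.035 0.243 -0.96 0.036 -1;0 0 0.035 0.243 -0.96 0.036 -1;0 0 0.035 0.243 -0.96 0.036 -1;0 0 0.035 0.243 -0.96 0.036 -1"

```text
time: 2.1
tcp_pos: [487.2, -158.8, 210.5]
eef_rot: [[-0.974, 0.226, 0.0], [0.226, 0.974, 0.0], [-0.0, 0.0, -1.0]]
wrist_force: [0.3, -0.7, 0.6]
opening: 92.9
grip_force: 0.0
```

```bash
python3 - <<'E'
from h import *
from cell import r,eyes
s=r.observe();print(s['time'],s['tcp_pos'],s['wrist_force'],s['qpos'])
c=eyes.calibration('wrist');im=eyes.grab_frame('wrist');cv2.imwrite('pics/w1.png',im[:,:,::-1])
for k in blobs(teal(im),300):
    print(k.min(0),k.max(0),rect(c,k,79))
E
```

```text
2.1 [ 487.21714184 -158.78765105  210.45960977] [ 0.34102294 -0.68204783  0.63973057] [-2.09071128e+01 -1.42314512e+01  9.98043204e+01  5.46309134e-03
  9.44131723e+01 -9.78742729e+01]
[228 132] [281 221] ((487.61602783203125, -159.71405029296875), (62.792808532714844, 111.07630920410156), 77.2503662109375)
```

View pics/w1.png

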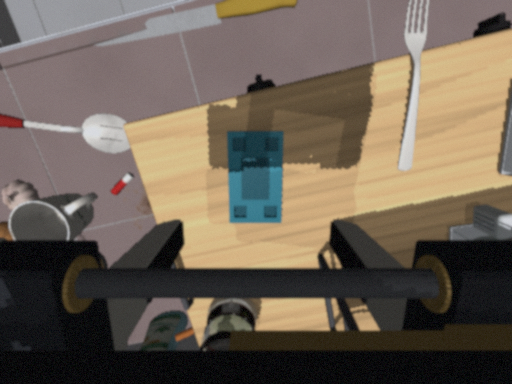

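The wrist view shows the lid centred at about (255,177), clear on all sides between the finger lines. This agrees with the other two views to within 1.5 mm.

Call:
move_arm:
  increments: "0 0 0.0007 0 -0.0012 -0.06 -1;0 0 0.0007 0 -0.0012 -0.12 -1;0 0 0.0007 0 -0.0012 -0.16 -1;0 0 0.0007 0 -0.0012 -0.1755 -1;0 0 0.0007 0 -0.0012 -0.1755 -1;0 0 0.0007 0 -0.0012 -0.1755 -1;0 0 0.0007 0 -0.0012 -0.1755 1;0 0 0.0007 0 -0.0012 -0.1755 1;0 0 0.0007 0 -0.0012 -0.1755 1;0 0 0.0007 0 -0.0012 -0.1755 1;0 0 0.0007 0 -0.0012 -0.1755 1;0 0 0.0007 0 -0.0012 -0.1755 1;0 0 0.0007 0 -0.0012 -0.1755 1"

```text
time: 3.45
tcp_pos: [487.3, -160.8, 69.9]
eef_rot: [[-0.975, 0.223, -0.0], [0.223, 0.975, -0.0], [0.0, -0.0, -1.0]]
wrist_force: [0.5, 0.3, -0.7]
opening: 41.7
grip_force: 0.0
```

```bash
python3 - <<'E'
from h import *
from cell import r,eyes
s=r.observe();print(s['time'],s['tcp_pos'],s['wrist_force'],s['opening'],s['grip_force'])
a=eyes.grab_frame('wrist');b=eyes.grab_frame('scene')
s=r.observe();print(s['opening'],s['grip_force'])
for n in('scene','top'):
    im=b if n=='scene' else eyes.grab_frame(n)
    for k in blobs(teal(im),60):
        m=k.mean(0)
        if 290<m[0]<400: print(n,m,rect(eyes.calibration(n),k,79))
cv2.imwrite('pics/w2.png',np.hstack([cv2.resize(a,(400,300)),cv2.resize(b[200:290,260:380],(400,300))])[:,:,::-1])
E
```

```text
3.45 [ 487.26379914 -160.81704463   69.92031398] [ 0.47686034  0.30783994 -0.72202474] 41.73902333010396 0.0
33.38664189812738 0.0
scene [314.60465116 248.24806202] ((488.85113525390625, -159.14044189453125), (67.69438171386719, 115.60932922363281), 77.27652740478516)
```

View pics/w2.png

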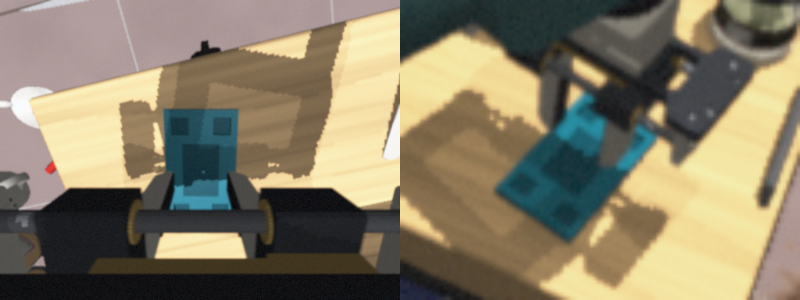

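The combined picture shows the lid unmoved, but the fingers seem to be closing over its top instead of on its edges. I'll reopen and check.

```bash
python3 - <<'E'
from h import *
from cell import r,eyes
s=r.observe();print(s['time'],s['tcp_pos'],s['wrist_force'],s['opening'],s['grip_force'])
c=eyes.calibration('wrist');im=eyes.grab_frame('wrist')
m=teal(im)&(np.arange(384)[:,None]<225)
for k in blobs(m,300): print(k.min(0),k.max(0),[ (onplane(c,[k.min(0),[k[:,0].max(),k[:,1].min()]],z)).round(1).tolist() for z in(79,)])
print(proj(c,[np.array(s['tcp_pos']),s['tcp_pos']+np.array([0,0,19.])]))
f=np.array(s['eef_rot'])[:,1]*s['opening']/2
print(proj(c,[s['tcp_pos']+f,s['tcp_pos']-f]))
a=im[150:310,150:370]
b=eyes.grab_frame('scene')[205:285,270:370]
cv2.imwrite('pics/w3.png',np.hstack([cv2.resize(a,(450,330)),cv2.resize(b,(350,330),interpolation=cv2.INTER_CUBIC)])[:,:,::-1])
s=r.observe();print(s['opening'],s['wrist_force'],s['grip_force'])
E
```

```text
3.6 [ 487.26046504 -160.84354889   69.92550029] [-0.4522801  -0.10313995  0.19024647] 29.400261510225473 0.0
[210 141] [303 224] [[[426.0, -178.7, 79.0], [440.2, -116.6, 79.0]]]
[[255.47263248 213.58756001]
 [255.44220567 222.54402434]]
[[274.62624266 213.5681406 ]
 [236.3142516  213.60698425]]
21.37086540855538 [-0.39009728 -0.8755964   0.35002422] 0.0
```

View pics/w3.png

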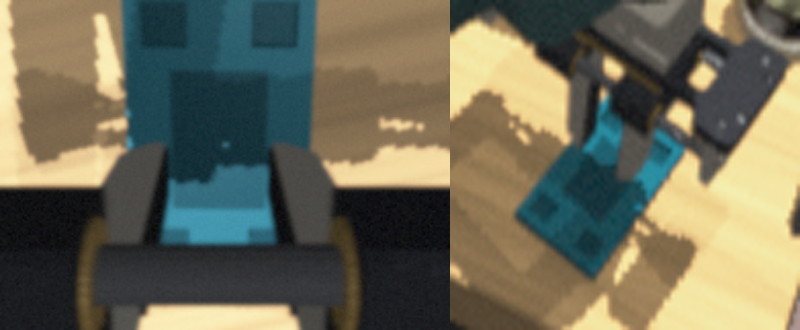

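The fingers still ride above the lid at TCP z = 70. I'll work out the real tip height from the scene view by casting rays.

```bash
python3 - <<'E'
from h import *
from cell import r,eyes
s=r.observe();print(s['time'],s['opening'])
c=eyes.calibration('scene')
for z in(70,80,90,100,110,120):
    P=onplane(c,[(320,248.6),(306.6,240)],z)
    L=(P-s['tcp_pos'])@np.array(s['eef_rot']);print(z,L.round(1).tolist())
E
```

```text
3.7 21.37086540855538
70 [[-17.0, -11.1, -0.1], [-16.8, 29.2, -0.1]]
80 [[-10.5, -14.1, -10.1], [-10.4, 25.8, -10.1]]
90 [[-4.1, -17.0, -20.1], [-3.9, 22.3, -20.1]]
100 [[2.4, -19.9, -30.1], [2.5, 18.9, -30.1]]
110 [[8.8, -22.8, -40.1], [8.9, 15.4, -40.1]]
120 [[15.2, -25.7, -50.1], [15.4, 12.0, -50.1]]
```

Call:
move_arm:
  increments: "0 0 0 0 0 0 -1;0 0 0 0 0 0 -1;0 0 0 0 0 0 -1;0 0 0 0 0 0 -1;0 0 0 0 0 0 -1;0 0 0 0 0 0 -1;0 0 0 0 0 0 -1;0 0 0 0 0 0 -1;0 0 0 0 0 0 -1"

```text
time: 4.6
tcp_pos: [487.3, -160.8, 69.9]
eef_rot: [[-0.975, 0.223, -0.0], [0.223, 0.975, 0.0], [0.0, 0.0, -1.0]]
wrist_force: [-0.1, 0.2, -0.0]
opening: 88.9
grip_force: 0.0
```

```bash
python3 - <<'E'
from h import *
from cell import r,eyes
s=r.observe();print(s['time'],s['opening'],s['tcp_pos'])
c=eyes.calibration('wrist');im=eyes.grab_frame('wrist');b=eyes.grab_frame('scene')
m=teal(im)&(np.arange(384)[:,None]<215)
for k in blobs(m,300):
  for y in(150,170,190): 
    q=k[k[:,1]==y][:,0]; P=onplane(c,[(q.min(),y),(q.max(),y)],79); print(y,q.min(),q.max(),((P-s['tcp_pos'])@np.array(s['eef_rot'])).round(1).tolist())
cs=eyes.calibration('scene')
f=np.array(s['eef_rot'])
for h in(0,20,40): 
  Q=[s['tcp_pos']+f@[dx,dy*s['opening']/2,-h] for dy in(-1,1) for dx in(-7.5,7.5)]
  print(h,proj(c,Q).round(0).tolist(),proj(cs,Q).round(0).tolist())
a=im[140:300,130:390]
cv2.imwrite('pics/w4.png',np.hstack([cv2.resize(a,(390,240)),cv2.resize(b[200:280,270:400],(390,240),interpolation=cv2.INTER_CUBIC)])[:,:,::-1])
E
```

```text
4.6 88.93001893306868 [ 487.264515   -160.7883209    69.92310356]
150 211 303 [[49.6, -30.7, -9.1], [49.5, 32.9, -9.1]]
170 212 302 [[35.6, -30.6, -9.1], [35.5, 32.8, -9.1]]
190 212 301 [[21.0, -31.2, -9.1], [21.0, 32.6, -9.1]]
0 [[198.0, 223.0], [197.0, 204.0], [313.0, 223.0], [314.0, 204.0]] [[329.0, 259.0], [326.0, 263.0], [300.0, 239.0], [296.0, 243.0]]
20 [[192.0, 233.0], [191.0, 213.0], [319.0, 233.0], [320.0, 213.0]] [[330.0, 254.0], [327.0, 258.0], [300.0, 234.0], [297.0, 238.0]]
40 [[186.0, 246.0], [184.0, 223.0], [325.0, 245.0], [327.0, 223.0]] [[332.0, 249.0], [328.0, 253.0], [301.0, 230.0], [297.0, 233.0]]
```

View pics/w4.png

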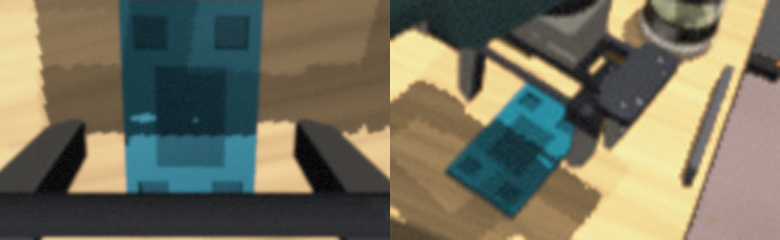

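The wrist crop shows the open fingers' inner corners at about (187,223) and (327,222). That puts the tips 40 mm behind the TCP when open: the linkage retracts them. So the TCP has to go about 37 mm lower to grip the lid. I'll go down gently and watch the force.

Call:
move_arm:
  increments: "0 0 0 0 0 -0.01 -1;0 0 0 0 0 -0.02 -1;0 0 0 0 0 -0.027 -1;0 0 0 0 0 -0.033 -1;0 0 0 0 0 -0.036 -1;0 0 0 0 0 -0.038 -1;0 0 0 0 0 -0.04 -1;0 0 0 0 0 -0.04 -1"

```text
time: 5.5
tcp_pos: [487.3, -160.8, 37.9]
eef_rot: [[-0.975, 0.223, -0.0], [0.223, 0.975, 0.0], [0.0, -0.0, -1.0]]
wrist_force: [-0.5, 0.1, -0.1]
opening: 92.7
grip_force: 0.0
```

Call:
move_arm:
  increments: "0 0 0 0 0 -0.002 -1;0 0 0 0 0 -0.004 -1;0 0 0 0 0 -0.006 -1;0 0 0 0 0 -0.006 -1;0 0 0 0 0 -0.006 1;0 0 0 0 0 -0.006 1;0 0 0 0 0 -0.006 1;0 0 0 0 0 -0.006 1;0 0 0 0 0 -0.006 1;0 0 0 0 0 -0.006 1"

```text
time: 6.5
tcp_pos: [487.3, -160.8, 33.2]
eef_rot: [[-0.975, 0.223, 0.0], [0.223, 0.975, -0.0], [-0.0, -0.0, -1.0]]
wrist_force: [-0.9, 0.4, 0.9]
opening: 65.6
grip_force: 30.0
```

Call:
move_arm:
  increments: "0 0 0 0 0 0.03 1;0 0 0 0 0 0.08 1;0 0 0 0 0 0.146 1;0 0 0.0105 0.016 0.05 0.146 1;0 0 0.0105 0.016 0.1 0.146 1;0 0 0.0105 0.016 0.15 0.146 1;0 0 0.0105 0.016 0.2 0.146 1;0 0 0.0105 0.016 0.256 0.146 1;0 0 0.0105 0.016 0.256 0.146 1;0 0 0.0105 0.016 0.256 0.146 1;0 0 0.0105 0.016 0.256 0.146 1;0 0 0.0105 0.016 0.256 0.146 1"

```text
time: 7.7
tcp_pos: [500.1, 43.0, 149.9]
eef_rot: [[-0.987, 0.159, -0.0], [0.159, 0.987, -0.0], [0.0, -0.0, -1.0]]
wrist_force: [-0.1, 1.0, -1.0]
opening: 65.4
grip_force: 30.0
```

```bash
python3 - <<'E'
from h import *
from cell import r,eyes
s=r.observe();print(s['time'],s['tcp_pos'],s['opening'],s['grip_force'])
c=eyes.calibration('wrist');im=eyes.grab_frame('wrist')
np.save('w5.npy',im);np.save('w5c.npy',c,allow_pickle=True)
e=proj(c,[(499,173.5,128),(444,178,128),(553,165,128)]);print(e)
for k in blobs(teal(im),300):
  print(k.min(0),k.max(0));P=onplane(c,k,s['tcp_pos'][2]+39.3+6.5);L=(P-s['tcp_pos'])@np.array(s['eef_rot']);print(L.min(0),L.max(0))
cv2.imwrite('pics/w5.png',im[:,:,::-1])
E
```

```text
7.7 [500.14661295  42.97659108 149.90742219] 65.43137435344308 29.999816715717316
[[411.73438423 179.37347147]
 [416.20941503 109.80821942]
 [403.12987458 240.57952951]]
[207 298] [342 329]
[-65.74159611 -32.06095314 -45.81161895] [-41.71944315  57.90427689 -45.7976331 ]
[199 145] [314 269]
[-20.85409105 -33.18428471 -45.80570106] [ 56.40636859  34.19969108 -45.79266711]
```

View pics/w5.png

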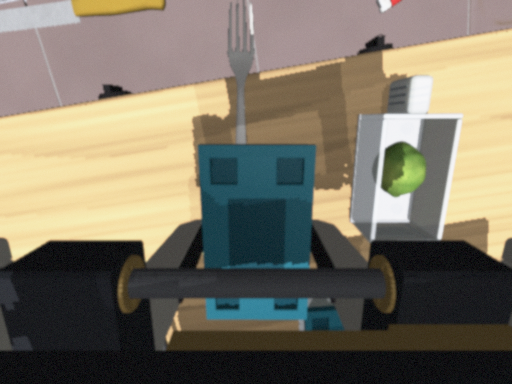

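The wrist view shows the lid held level between the fingers. The tub rim's near corners are at (358,115) and (461,116), and its far-left corner is at about (351,223).

```bash
python3 - <<'E'
from h import *
c=np.load('w5c.npy',allow_pickle=True).item();im=np.load('w5.npy')
# rim edges: bright thin lines; list white runs on some rows/cols
g=cv2.cvtColor(im,cv2.COLOR_RGB2GRAY).astype(int)
for y in(125,150,180,205,220): 
    row=g[y,340:470]; d=np.diff(row); print(y,[ (340+i,int(d[i])) for i in np.where(abs(d)>22)[0]])
for x in(370,380,430,445): 
    col=g[100:250,x]; d=np.diff(col); print('x',x,[ (100+i,int(d[i])) for i in np.where(abs(d)>22)[0]])
for uv in[(358,114.5),(461,115.5),(351,223)]: print(onplane(c,uv,128).round(1))
E
```

```text
125 [(np.int64(357), 26), (np.int64(358), 27), (np.int64(381), 38), (np.int64(382), 39), (np.int64(419), -47), (np.int64(420), -30), (np.int64(455), 46), (np.int64(456), 45)]
150 [(np.int64(355), 31), (np.int64(356), 23), (np.int64(378), 32), (np.int64(379), 44), (np.int64(383), -48), (np.int64(384), -75), (np.int64(385), -47), (np.int64(450), 33), (np.int64(451), 50), (np.int64(452), 38)]
180 [(np.int64(352), 26), (np.int64(353), 27), (np.int64(375), 46), (np.int64(376), 54), (np.int64(380), -56), (np.int64(381), -63), (np.int64(392), 23), (np.int64(445), 29), (np.int64(446), 58), (np.int64(447), 29)]
205 [(np.int64(348), -23), (np.int64(349), -42), (np.int64(372), 30), (np.int64(373), 41), (np.int64(408), -49), (np.int64(409), -24), (np.int64(441), 48), (np.int64(442), 49)]
220 [(np.int64(352), -23), (np.int64(353), -31), (np.int64(371), 41), (np.int64(372), 32), (np.int64(408), -43), (np.int64(409), -37), (np.int64(438), 34), (np.int64(439), 54), (np.int64(440), 30)]
x 370 []
x 380 [(np.int64(187), 24), (np.int64(221), -38), (np.int64(222), -49), (np.int64(223), -25), (np.int64(240), -30)]
x 430 [(np.int64(117), -45), (np.int64(118), -63), (np.int64(240), -29), (np.int64(241), -28)]
x 445 [(np.int64(117), -47), (np.int64(118), -57), (np.int64(223), -33), (np.int64(224), -42), (np.int64(239), -27), (np.int64(240), -32)]
[[440.3 133.3 128. ]]
[[453.9 212.3 128. ]]
[[529.3 121.2 128. ]]
```

```bash
python3 - <<'E'
from h import *
c=np.load('w5c.npy',allow_pickle=True).item();im=np.load('w5.npy')
print(im[150,372:392].tolist());print(im[150,446:466].tolist());print(im[106:122,440].tolist());print(im[228:250,400].tolist())
P=onplane(c,[(382.3,115),(461.5,115),(440,240.5),(369.7,240.5)],128)[:,:2]
print(P.round(1).tolist(),P.mean(0))
d=lambda i,j:(np.linalg.norm(P[j]-P[i]).round(1),np.degrees(np.arctan2(*(P[j]-P[i])[::-1])).round(1))
print(d(0,3),d(1,2),d(0,1),d(3,2))
E
```

```text
[[137, 140, 145], [140, 144, 147], [139, 142, 145], [137, 141, 144], [138, 142, 145], [139, 141, 144], [145, 149, 154], [176, 181, 184], [221, 225, 227], [236, 239, 241], [238, 241, 244], [226, 229, 231], [177, 182, 181], [102, 108, 101], [55, 62, 44], [42, 55, 28], [40, 54, 27], [41, 58, 22], [47, 61, 28], [48, 64, 33]]
[[101, 103, 98], [106, 106, 102], [105, 105, 101], [107, 108, 104], [111, 112, 108], [143, 145, 142], [191, 195, 194], [231, 232, 232], [241, 242, 242], [243, 243, 243], [242, 238, 232], [240, 224, 197], [242, 220, 170], [242, 218, 161], [242, 218, 160], [243, 219, 163], [243, 220, 163], [244, 221, 166], [244, 220, 163], [244, 220, 163]]
[[246, 223, 166], [246, 224, 169], [245, 224, 169], [246, 225, 169], [246, 226, 170], [244, 223, 169], [241, 221, 174], [233, 223, 200], [235, 233, 230], [242, 242, 243], [243, 243, 245], [230, 230, 231], [182, 181, 182], [127, 129, 127], [106, 106, 102], [106, 107, 103]]
[[80, 83, 83], [76, 78, 79], [77, 80, 80], [74, 79, 80], [81, 84, 83], [78, 80, 81], [78, 85, 82], [83, 86, 87], [85, 88, 86], [83, 85, 81], [86, 88, 84], [85, 87, 86], [64, 66, 67], [39, 41, 39], [21, 18, 21], [18, 12, 20], [14, 13, 16], [16, 15, 18], [19, 19, 22], [19, 18, 17], [5, 5, 12], [16, 19, 18]]
[[443.7, 151.9], [453.5, 212.7], [558.1, 196.8], [548.2, 136.2]] [500.89406325 174.40501872]
(np.float64(105.7), np.float64(-8.6)) (np.float64(105.8), np.float64(-8.6)) (np.float64(61.6), np.float64(80.8)) (np.float64(61.5), np.float64(80.8))
```

The readings put the tub at (501,174), yaw -8.9. The rim width comes out at 61.6 mm against 62 given, so I trust it.

Call:
move_arm:
  increments: "0 0 0.0005 0.0005 0.05 0 1;0 0 0.0005 0.0005 0.1 0 1;0 0 0.0005 0.0005 0.15 0 1;0 0 0.0005 0.0005 0.1635 -0.02 1;0 0 0.0005 0.0005 0.1635 -0.05 1;0 0 0.0005 0.0005 0.1635 -0.05 1;0 0 0.0005 0.0005 0.1635 -0.055 1;0 0 0.0005 0.0005 0.1635 -0.06 1;0 0 0.0005 0.0005 0.1635 -0.064 1;0 0 0.0005 0.0005 0.1635 -0.067 1;0 0 0.0005 0.0005 0.1635 -0.07 1;0 0 0.0005 0.0005 0.1635 -0.0725 1;0 0 0.0005 0.0005 0.1635 -0.0725 1"

```text
time: 9.05
tcp_pos: [500.4, 174.8, 91.7]
eef_rot: [[-0.988, 0.155, -0.0], [0.155, 0.988, -0.0], [0.0, -0.0, -1.0]]
wrist_force: [-0.4, -1.0, -0.6]
opening: 65.7
grip_force: 30.0
```

Call:
move_arm:
  increments: "0 0 0 0 0 -0.0012 1;0 0 0 0 0 -0.0024 1;0 0 0 0 0 -0.0032 1;0 0 0 0 0 -0.0032 1"

```text
time: 9.45
tcp_pos: [500.4, 174.8, 89.3]
eef_rot: [[-0.988, 0.155, -0.0], [0.155, 0.988, -0.0], [0.0, -0.0, -1.0]]
wrist_force: [-0.1, -0.4, -0.8]
opening: 65.8
grip_force: 30.0
```

Call:
move_arm:
  increments: "0 0 0 0 0 0 -1;0 0 0 0 0 0 -1;0 0 0 0 0 0 -1;0 0 0 0 0 0 -1;0 0 0 0 0 0 -1;0 0 0 0 0 0.03 -1;0 0 0 0 0 0.08 -1;0 0 0 0 0 0.12 -1;0 0 0 0.02 -0.05 0.14 -1;0 0 0 0.02 -0.09 0.14 -1;0 0 0 0.02 -0.09 0.14 -1;0 0 0 0.02 -0.09 0.14 -1"

```text
time: 10.65
tcp_pos: [516.5, 102.4, 201.3]
eef_rot: [[-0.988, 0.156, 0.0], [0.156, 0.988, 0.0], [0.0, 0.0, -1.0]]
wrist_force: [0.5, 0.4, 0.5]
opening: 92.6
grip_force: 0.0
```

```bash
python3 - <<'E'
from h import *
from cell import r,eyes
s=r.observe();print(s['time'],s['tcp_pos'],s['opening'],s['qpos'])
c=eyes.calibration('wrist');im=eyes.grab_frame('wrist')
for k in blobs(teal(im),300):
  m=np.round(k.min(0)),k.max(0);print(m);print(rect(c,k,135))
b=eyes.grab_frame('scene')
for k in blobs(teal(b),300):print('scene',k.mean(0),rect(eyes.calibration('scene'),k,135))
cv2.imwrite('pics/w6.png',np.hstack([cv2.resize(im,(440,330)),cv2.resize(b[155:230,170:250],(352,330),interpolation=cv2.INTER_CUBIC)])[:,:,::-1])
E
```

```text
10.65 [516.50790868 102.41359883 201.34988778] 92.58989872745305 [ 8.43310757e+00 -1.23091803e+01  9.90429009e+01  9.80482872e-03
  9.32638250e+01 -7.25853562e+01]
(array([244, 298], dtype=int32), array([301, 329], dtype=int32))
((660.2286987304688, 99.39738464355469), (64.93202209472656, 40.81520080566406), 80.9082260131836)
(array([292, 105], dtype=int32), array([366, 219], dtype=int32))
((501.11669921875, 175.25987243652344), (65.55452728271484, 111.5615234375), 81.00109100341797)
scene [199.         184.68888889] ((501.0198059082031, 172.670654296875), (65.91551971435547, 115.2752914428711), 82.0305404663086)
scene [254.80263158 156.85526316] ((663.6990966796875, 96.83797454833984), (62.67230224609375, 115.02139282226562), 85.64765167236328)
```

View pics/w6.png

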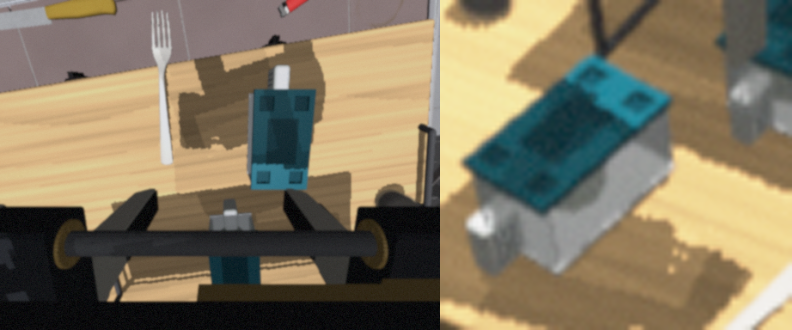

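The wrist and scene views both show the lid flush on the tub. Measured on the z = 135 plane it is about 66 x 113 mm, centre (501,175), yaw -9. Before gripping the pull I'll measure where the fingertips lie at a small opening.

Call:
move_arm:
  increments: "0 0 0 -0.05 0.005 0 0.5;0 0 0 -0.1 0.01 0 0.5;0 0 0 -0.1 0.01 0 0.5;0 0 0 -0.1 0.01 0 0.5;0 0 0 -0.1 0.01 0 0.5;0 0 0 -0.1 0.01 0 0.5;0 0 0 -0.1 0.01 0 0.5;0 0 0 -0.1 0.01 0 0.5;0 0 0 -0.1 0.01 0 0.5;0 0 0 -0.1 0.01 0 0.5;0 0 0 -0.1 0.01 0 0.5"

```text
time: 11.85
tcp_pos: [436.5, 110.8, 201.4]
eef_rot: [[-0.988, 0.155, 0.0], [0.155, 0.988, -0.0], [-0.0, -0.0, -1.0]]
wrist_force: [0.3, -0.1, 0.5]
opening: 23.2
grip_force: 0.0
```

```bash
python3 - <<'E'
from h import *
from cell import r,eyes
s=r.observe();print(s['time'],s['tcp_pos'],s['opening'])
c=eyes.calibration('wrist');im=eyes.grab_frame('wrist');np.save('w7.npy',im)
g=im.max(2)
for y in range(190,262,4): print(y,''.join('#' if v<70 else '+' if v<110 else '-' if v<160 else '.' for v in g[y,200:312]))
f=np.array(s['eef_rot'])
for h in(0,20,30,40): 
  Q=[s['tcp_pos']+f@[dx,dy*s['opening']/2,-h] for dy in(-1,1) for dx in(-7.5,7.5)]
  print(h,proj(c,Q).round(0).tolist())
E
```

```text
11.85 [436.5410311  110.76416931 201.41238957] 23.23422455368984
190 .---........................................................................................----++++++++++++++++
194 .--.......................................................................................------++++++++++++++++
198 ..--.......................................................................................---------.---+-------
202 ..--.......................................................................................--------..-----------
206 ...-.......................................................................................-------...---------+-
210 ...--......................................................................................-------...-----------
214 ..........................................................................................--------....-.-....-.-
218 ....--....................................................................................--------.-.-.-..-.----
222 .....-..............---+++++#######++-.....................................--+######+++++++++++
[... 641 characters left out ...]
###+-....................................-+###################################
250 ####################################+-......................................-###################################
254 ####################################-........................................+##################################
258 ###################################+-........................................-##################################
0 [[240.0, 223.0], [240.0, 204.0], [271.0, 223.0], [271.0, 204.0]]
20 [[239.0, 233.0], [239.0, 213.0], [272.0, 233.0], [272.0, 213.0]]
30 [[238.0, 239.0], [238.0, 218.0], [273.0, 239.0], [273.0, 218.0]]
40 [[237.0, 246.0], [237.0, 223.0], [274.0, 246.0], [274.0, 223.0]]
```

The fingertips sit at 37 to 40 mm behind the reported TCP at every opening: the top edge is at row 221 and the gap is 37 px. So I'll use tips = TCP - 38z and pad centre = TCP - 57z.

```bash
cat >> h.py <<'E'
def tcpfor(G,yaw,lean): # TCP such that pad centre (57 behind) is at G
    R=pose(yaw,lean);return np.array(G)+57*R[:,2],R
def tubpt(c,yaw,loc): return np.array(c)+Ro.from_euler('z',yaw,degrees=True).as_matrix()@np.array(loc)
E
python3 - <<'E'
from h import *
from cell import r
s=r.observe()
for lean in(30,35):
    G=tubpt([500.9,174,97],-8.9,[-77,0,4]);p,R=tcpfor(G,-8.9,lean);print(lean,p)
    inc(s,p-R[:,2]*90,R,'pre');inc(s,p,R,'grasp')
E
```

```text
30 [452.98394651 181.50345374  51.63655198]
pre -0.0129 -0.0823 0.0 -0.035 0.0971 -0.0897
grasp -0.0129 -0.0823 0.0 0.0206 0.0884 -0.1872
35 [457.12730878 180.85462052  54.30833348]
pre -0.015 -0.0961 0.0 -0.038 0.0976 -0.0917
grasp -0.015 -0.0961 0.0 0.0258 0.0876 -0.1838
```

Call:
move_arm:
  increments: "-0.0035 -0.022 0 -0.038 0.0976 0 -1;-0.007 -0.044 0 -0.038 0.0976 -0.02 -1;-0.011 -0.07 0 -0.038 0.0976 -0.05 -1;-0.015 -0.096 0 -0.038 0.0976 -0.0917 -1;-0.015 -0.096 0 -0.038 0.0976 -0.0917 -1;-0.015 -0.096 0 -0.038 0.0976 -0.0917 -1;-0.015 -0.096 0 -0.038 0.0976 -0.0917 -1;-0.015 -0.096 0 -0.038 0.0976 -0.0917 -1;-0.015 -0.096 0 -0.038 0.0976 -0.0917 -1;-0.015 -0.096 0 -0.038 0.0976 -0.0917 -1"

```text
time: 12.9
tcp_pos: [406.7, 188.5, 128.5]
eef_rot: [[-0.81, 0.156, 0.566], [0.128, 0.988, -0.089], [-0.573, 0.0, -0.82]]
wrist_force: [0.6, 0.2, -0.4]
opening: 92.5
grip_force: 0.0
```

```bash
python3 - <<'E'
from h import *
from cell import r,eyes
s=r.observe();print(s['time'],s['tcp_pos'],s['opening'],np.round(s['qpos'],1))
G=tubpt([500.9,174,97],-8.9,[-77,0,4]);p,R=tcpfor(G,-8.9,35)
inc(s,p-R[:,2]*90,R,'pre');inc(s,p,R,'grasp')
c=eyes.calibration('wrist');im=eyes.grab_frame('wrist');np.save('w8.npy',im)
for k in blobs(teal(im),300): print(k.min(0),k.max(0),rect(c,k,135))
for k in blobs(white(im),200): print('w',k.min(0),k.max(0))
print(proj(c,[tubpt([500.9,174,97],-8.9,l) for l in([-84,-9,24],[-84,9,24],[-55,-9,24],[-55,9,24])]).round(0).tolist())
f=np.array(s['eef_rot']);print(proj(c,[s['tcp_pos']+f@[7.5,d*46,-38] for d in(-1,1)]).round().tolist())
cv2.imwrite('pics/w8.png',im[:,:,::-1])
E
```

```text
12.9 [406.66062625 188.50597895 128.48246663] 92.47837070576001 [ 40.8 -43.6 132.  -27.8  69.7 -35.5]
pre -0.0001 -0.0002 0.0002 -0.0007 0.0004 -0.0006
grasp -0.0001 -0.0002 0.0002 0.0631 -0.0096 -0.0927
[194 307] [247 333] ((656.7861328125, 100.50817108154297), (65.38487243652344, 127.95263671875), 85.49703979492188)
[221 240] [295 269] ((463.2218933105469, 180.99783325195312), (65.06149291992188, 55.373809814453125), 80.944580078125)
w [227 192] [288 238]
w [ 53 107] [146 239]
w [0 0] [511 103]
[[245.0, 214.0], [267.0, 214.0], [246.0, 233.0], [266.0, 233.0]]
[[183.0, 222.0], [329.0, 221.0]]
```

Call:
move_arm:
  increments: "0 0 0 0.02 -0.003 -0.03 -1;0 0 0 0.04 -0.006 -0.06 -1;0 0 0 0.055 -0.0085 -0.08 -1;0 0 0 0.063 -0.0096 -0.0925 -1;0 0 0 0.063 -0.0096 -0.0925 -1;0 0 0 0.063 -0.0096 -0.0925 1;0 0 0 0.063 -0.0096 -0.0925 1;0 0 0 0.063 -0.0096 -0.0925 1;0 0 0 0.063 -0.0096 -0.0925 1;0 0 0 0.063 -0.0096 -0.0925 1;0 0 0 0.063 -0.0096 -0.0925 1;0 0 0 0.063 -0.0096 -0.0925 1;0 0 0 0.063 -0.0096 -0.0925 1;0 0 0 0.063 -0.0096 -0.0925 1;0 0 0 0.063 -0.0096 -0.0925 1;0 0 0 0.063 -0.0096 -0.0925 1"

```text
time: 14.55
tcp_pos: [456.5, 181.2, 54.0]
eef_rot: [[-0.809, 0.155, 0.566], [0.127, 0.988, -0.089], [-0.573, 0.0, -0.819]]
wrist_force: [-0.1, -0.6, -0.0]
opening: 17.7
grip_force: 30.0
```

Call:
move_arm:
  increments: "0 0 0 0 0 0.005 1;0 0 0 0 0 0.01 1;0 0 0 0 0 0.02 1;0 0 0 0 0 0.04 1;0 0 0 0 0 0.07 1;0 0 0 0 0 0.1 1;0 0 0 0 0 0.115 1;0 0 0 0 0 0.115 1;0 0 0 0 0 0.115 1"

```text
time: 15.45
tcp_pos: [456.3, 181.1, 145.4]
eef_rot: [[-0.81, 0.155, 0.566], [0.127, 0.988, -0.089], [-0.573, 0.0, -0.82]]
wrist_force: [0.1, 0.5, -3.6]
opening: 17.9
grip_force: 30.0
```

```bash
python3 - <<'E'
from h import *
from cell import r,eyes
s=r.observe();print(s['time'],s['tcp_pos'],s['opening'],s['grip_force'],s['wrist_force'],s['wrist_torque'])
dz=s['tcp_pos'][2]-54.0
for n in('wrist','scene','top'):
    c=eyes.calibration(n);im=eyes.grab_frame(n);np.save(f'l_{n}.npy',im)
    for k in blobs(teal(im),150):
        m=k.mean(0);print(n,k.min(0),k.max(0),np.round(np.hstack(rect(c,k,135+dz)[:2]),1),rect(c,k,135+dz)[2])
    # expected lid corners if level
    C=[tubpt([500.9,174,135+dz],-8.9,l) for l in([-57,-33,0],[-57,33,0],[57,33,0],[57,-33,0])]
    print(n,'exp',proj(c,C).round(1).tolist())
E
```

```text
15.45 [456.27360035 181.12661269 145.39354757] 17.903939037210733 29.9996280670166 [ 0.10816911  0.49927333 -3.64884214] [0.1112475  0.74820531 0.04561196]
wrist [231 309] [282 330] [445.5 183.3  29.3  38.8] 80.62574005126953
wrist exp [[195.4, 320.2], [315.7, 320.0], [294.3, 359.3], [217.5, 359.5]]
scene [169 143] [219 177] [499.3 174.   69.4 115.7] 80.59798431396484
scene [234 142] [271 172] [573.4  47.4  56.2 100.5] 86.49932098388672
scene exp [[187.8, 176.9], [168.0, 165.6], [200.1, 141.4], [219.5, 151.2]]
top [209 206] [236 252] [499.4 173.9  62.7 112.6] 80.29409790039062
top [229 169] [252 192] [608.2 103.5  55.5  54.6] 86.36058807373047
top exp [[237.3, 249.9], [210.0, 252.4], [207.4, 206.5], [233.9, 204.2]]
```

The tub is held by the pull and roughly level. Next I'll carry it high and to one side, so the wrist camera can measure the base lid in the robot's own frame.

Call:
move_arm:
  increments: "0 0 0 0 -0.01 0.02 1;0 0 0.002 0.003 -0.03 0.05 1;0 0 0.004 0.006 -0.06 0.08 1;0 0 0.006 0.01 -0.09 0.11 1;0 0 0.008 0.014 -0.12 0.14 1;0 0 0.01 0.018 -0.15 0.16 1;0 0 0.012 0.022 -0.18 0.17 1;0 0 0.0139 0.026 -0.21 0.1745 1;0 0 0.0139 0.03 -0.24 0.1745 1;0 0 0.0139 0.03 -0.265 0.1745 1;0 0 0.0139 0.03 -0.28 0.1745 1;0 0 0.0139 0.03 -0.289 0.1745 1;0 0 0.0139 0.03 -0.289 0.1745 1;0 0 0.0139 0.03 -0.289 0.1745 1"

```text
time: 17.0
tcp_pos: [480.5, -49.8, 285.2]
eef_rot: [[-0.818, 0.068, 0.571], [0.056, 0.998, -0.039], [-0.573, 0.0, -0.82]]
wrist_force: [0.5, 0.6, -2.5]
opening: 18.0
grip_force: 30.0
```

```bash
python3 - <<'E'
from h import *
from cell import r,eyes
s=r.observe();print(s['time'],s['tcp_pos'],s['opening'],s['grip_force'],np.round(s['qpos'],1))
c=eyes.calibration('wrist');im=eyes.grab_frame('wrist');np.save('w9.npy',im);np.save('w9c.npy',c,allow_pickle=True)
for k in blobs(teal(im),150): print(k.min(0),k.max(0),rect(c,k,135))
print(proj(c,[tubpt([664.2,98.5,135],-3.9,l) for l in([-57,-33,0],[-57,33,0],[57,33,0],[57,-33,0],[-84,0,-20])]).round(1).tolist())
c=eyes.calibration('scene');im=eyes.grab_frame('scene');np.save('s9.npy',im)
for k in blobs(teal(im),150): print('scene',k.min(0),k.max(0),rect(c,k,135))
E
```

```text
17.0 [480.45821105 -49.75354539 285.23170269] 17.988562502826653 29.99952256679535 [-12.3 -45.7 118.6   5.1  72.5 -98.5]
[231 310] [282 330] ((1302.50244140625, -105.78632354736328), (181.0008087158203, 226.4833526611328), 85.55250549316406)
[331 174] [389 220] ((662.4564208984375, 98.40912628173828), (65.20653533935547, 115.18673706054688), 85.8782958984375)
[[344.9, 175.2], [391.0, 175.1], [367.0, 220.3], [329.1, 220.4], [370.1, 151.5]]
scene [268 116] [310 151] ((807.2264404296875, 60.746192932128906), (100.03784942626953, 151.0215606689453), 85.21220397949219)
```

Call:
move_arm:
  increments: "0 0 -0.0006 0.003 0.02 -0.01 1;0 0 -0.0006 0.007 0.05 -0.03 1;0 0 -0.0006 0.012 0.08 -0.06 1;0 0 -0.0006 0.018 0.11 -0.09 1;0 0 -0.0006 0.024 0.14 -0.12 1;0 0 -0.0006 0.03 0.17 -0.145 1;0 0 -0.0006 0.034 0.185 -0.16 1;0 0 -0.0006 0.037 0.19 -0.169 1;0 0 -0.0006 0.037 0.19 -0.169 1;0 0 -0.0006 0.05 0.19 -0.169 1;0 0 -0.0006 0.08 0.19 -0.169 1;0 0 -0.0006 0.11 0.19 -0.169 1;0 0 -0.0006 0.14 0.19 -0.169 1;0 0 -0.0006 0.16 0.189 -0.169 1;0 0 -0.0006 0.172 0.189 -0.169 1;0 0 -0.0006 0.172 0.189 -0.172 1;0 0 -0.0006 0.172 0.189 -0.172 1"

```text
time: 18.8
tcp_pos: [617.8, 100.7, 147.7]
eef_rot: [[-0.817, 0.072, 0.571], [0.059, 0.997, -0.041], [-0.573, 0.0, -0.82]]
wrist_force: [-0.4, -0.4, -2.8]
opening: 18.4
grip_force: 30.0
```

```bash
python3 - <<'E'
from h import *
from cell import r,eyes
s=r.observe();print(s['time'],s['tcp_pos'],s['opening'],s['wrist_force'],s['wrist_torque'])
inc(s,[618.2,101.5,138],pose(-4.1,35),'to')
c=eyes.calibration('scene');im=eyes.grab_frame('scene');np.save('s10.npy',im)
zc=s['tcp_pos'][2]+43
for k in blobs(teal(im),80): print('scene',k.min(0),k.max(0),rect(c,k,zc+38))
T=np.array([663,98.3,zc+38]);print(proj(c,[tubpt(T,-4.1,l) for l in([-57,-33,0],[-57,33,0],[57,33,0],[57,-33,0])]).round(1).tolist())
cv2.imwrite('pics/s10.png',cv2.resize(im[90:210,205:305],(500,600),interpolation=cv2.INTER_CUBIC)[:,:,::-1])
E
```

```text
18.8 [617.8160438  100.74568536 147.73819104] 18.350321652020064 [-0.44843436 -0.40161022 -2.78987024] [0.00337429 0.70691525 0.00989836]
to -0.0 -0.0001 0.0001 0.0005 0.0009 -0.0122
scene [253 148] [271 171] ((572.2330322265625, 25.655479431152344), (14.410347938537598, 93.49363708496094), 85.4312744140625)
scene [237 120] [272 141] ((663.193115234375, 94.38530731201172), (65.09503936767578, 89.55156707763672), 86.89435577392578)
[[251.3, 146.1], [229.9, 137.6], [253.2, 115.7], [273.7, 123.1]]
```

Call:
move_arm:
  increments: "0 0 0 0.0005 0.0009 -0.01 1;0 0 0 0.0005 0.0009 -0.018 1;0 0 0 0.0005 0.0009 -0.023 1;0 0 0 0.0005 0.0009 -0.025 1;0 0 0 0.0005 0.0009 -0.027 1;0 0 0 0.0005 0.0009 -0.027 1"

```text
time: 19.45
tcp_pos: [618.5, 102.0, 126.3]
eef_rot: [[-0.817, 0.072, 0.572], [0.059, 0.997, -0.041], [-0.573, 0.0, -0.819]]
wrist_force: [-0.1, 0.0, -2.0]
opening: 18.0
grip_force: 30.0
```

Call:
move_arm:
  increments: "0 0 0 0 -0.0006 -0.0012 1;0 0 0 0 -0.0006 -0.0024 1;0 0 0 0 -0.0006 -0.0036 1;0 0 0 0 -0.0006 -0.0036 1"

```text
time: 19.85
tcp_pos: [618.4, 101.4, 123.4]
eef_rot: [[-0.817, 0.072, 0.572], [0.059, 0.997, -0.041], [-0.573, 0.0, -0.819]]
wrist_force: [0.1, 0.1, -2.4]
opening: 17.6
grip_force: 30.0
```

Call:
move_arm:
  increments: "0 0 0 0 0 -0.0008 1;0 0 0 0 0 -0.0016 1;0 0 0 0 0 -0.0024 1;0 0 0 0 0 -0.0024 1"

```text
time: 20.25
tcp_pos: [618.4, 101.5, 121.5]
eef_rot: [[-0.817, 0.072, 0.572], [0.059, 0.997, -0.041], [-0.573, 0.0, -0.819]]
wrist_force: [-1.1, -0.1, -2.8]
opening: 17.8
grip_force: 30.0
```

Call:
move_arm:
  increments: "0 0 0 0 0 -0.0008 1;0 0 0 0 0 -0.0016 1;0 0 0 0 0 -0.0024 1;0 0 0 0 0 -0.0024 1"

```text
time: 20.65
tcp_pos: [618.4, 101.4, 119.5]
eef_rot: [[-0.817, 0.072, 0.572], [0.059, 0.997, -0.041], [-0.573, 0.0, -0.819]]
wrist_force: [-0.6, 0.4, -3.0]
opening: 17.9
grip_force: 30.0
```

Call:
move_arm:
  increments: "0 0 0 0 0 -0.0008 1;0 0 0 0 0 -0.0016 1;0 0 0 0 0 -0.0022 1;0 0 0 0 0 -0.0022 1"

```text
time: 21.05
tcp_pos: [618.6, 101.5, 118.1]
eef_rot: [[-0.817, 0.072, 0.572], [0.059, 0.997, -0.041], [-0.574, 0.0, -0.819]]
wrist_force: [-0.9, -0.5, -1.1]
opening: 17.8
grip_force: 30.0
```

```bash
python3 - <<'E'
from h import *
from cell import r,eyes
s=r.observe();print(s['time'],s['tcp_pos'],s['wrist_force'],s['wrist_torque'])
for n in('scene','top'):
  c=eyes.calibration(n);im=eyes.grab_frame(n);np.save(f'{n}11.npy',im)
  for k in blobs(teal(im),80): print(n,k.min(0),k.max(0),rect(c,k,199))
c=eyes.calibration('scene')
for z in(199,204):print(z,proj(c,[tubpt([663,98.3,z],-4.1,l) for l in([-57,-33,0],[-57,33,0],[57,33,0],[57,-33,0])]).round(1).tolist())
E
```

```text
21.05 [618.58980076 101.46453837 118.14973887] [-0.93561105 -0.48939899 -1.0868794 ] [ 0.06483925  0.4996241  -0.05513385]
scene [237 126] [273 150] ((667.487060546875, 94.29235076904297), (64.33941650390625, 102.19857025146484), 84.38825988769531)
top [136 270] [152 280] ((437.050048828125, 385.9930114746094), (20.810043334960938, 39.435882568359375), 1.9428819417953491)
top [229 169] [253 186] ((625.6163330078125, 98.49491882324219), (61.48877716064453, 40.098777770996094), 84.92896270751953)
199 [[251.5, 154.9], [230.6, 146.4], [253.3, 124.3], [273.4, 131.8]]
204 [[251.5, 153.5], [230.5, 145.0], [253.3, 122.9], [273.4, 130.4]]
```

Contact begins right at the seated height (TCP 118), so the feet are in the pockets. I'll go down 0.5 mm more, release gently, back out and inspect.

Call:
move_arm:
  increments: "0 0 0 0 0 -0.0006 1;0 0 0 0 0 -0.0006 1;0 0 0 0 0 -0.0006 0.55;0 0 0 0 0 -0.0006 0.4;0 0 0 0 0 -0.0006 0.2;0 0 0 0 0 -0.0006 0;0 0 0 0 0 -0.0006 0;0 0 0 0 0 -0.0006 0;0 0 0 0 0 -0.0006 0"

```text
time: 22.05
tcp_pos: [618.5, 101.5, 117.5]
eef_rot: [[-0.817, 0.072, 0.572], [0.059, 0.997, -0.041], [-0.573, 0.0, -0.819]]
wrist_force: [0.5, 0.8, -0.2]
opening: 46.5
grip_force: 0.0
```

```bash
python3 - <<'E'
from cell import r
s=r.observe();print(s['time'],s['tcp_pos'],s['wrist_force'],s['opening'])
import numpy as np;z=np.array(s['eef_rot'])[:,2];print((-z*130/800).round(4))
E
```

```text
22.05 [618.49838604 101.46879708 117.47429077] [ 0.48011266  0.81893899 -0.23639356] 46.46515741197591
[-0.0929  0.0066  0.1331]
```

Call:
move_arm:
  increments: "0 0 0 -0.012 0.001 0.017 0;0 0 0 -0.03 0.002 0.043 0;0 0 0 -0.06 0.004 0.086 0;0 0 0 -0.093 0.0066 0.133 0;0 0 0 -0.15 -0.05 0.17 0;0 0 0 -0.2 -0.1 0.19 0;0 0 0 -0.2 -0.15 0.19 0;0 0 0 -0.2 -0.19 0.19 0;0 0 0 -0.2 -0.19 0.19 0;0 0 0 -0.2 -0.19 0.19 0"

```text
time: 23.05
tcp_pos: [468.3, -54.5, 271.4]
eef_rot: [[-0.821, 0.075, 0.566], [0.062, 0.997, -0.043], [-0.568, 0.0, -0.823]]
wrist_force: [0.7, 0.5, 0.4]
opening: 46.7
grip_force: 0.0
```

```bash
python3 - <<'E'
from h import *
from cell import r,eyes
s=r.observe();print(s['time'],s['tcp_pos'],s['wrist_force'],s['wrist_torque'])
P={}
for n in('scene','top','wrist'):
  c=eyes.calibration(n);im=eyes.grab_frame(n);P[n]=im
  for k in blobs(teal(im),80): print(n,k.min(0),k.max(0),rect(c,k,199),rect(c,k,135))
  print(proj(c,[tubpt([663,98.3,199],-4.1,l) for l in([-57,-33,0],[-57,33,0],[57,33,0],[57,-33,0])]).round(1).tolist())
a=cv2.resize(P['scene'][110:210,215:295],(400,500),interpolation=cv2.INTER_CUBIC)
m=proj(eyes.calibration('wrist'),[[650,98,150]])[0].astype(int);print(m)
y,x=np.clip(m[1]-50,0,284),np.clip(m[0]-40,0,432)
b=cv2.resize(P['wrist'][y:y+100,x:x+80],(400,500),interpolation=cv2.INTER_CUBIC)
cv2.imwrite('pics/fin.png',np.hstack([a,b])[:,:,::-1])
E
```

```text
23.05 [468.29793913 -54.52860616 271.38781053] [0.68343166 0.45726044 0.42037532] [0.07756605 0.31058502 0.04452071]
[[251.5, 154.9], [230.6, 146.4], [253.3, 124.3], [273.4, 131.8]]
top [136 270] [152 280] ((437.6124572753906, 386.1116638183594), (20.69140625, 39.03594970703125), 0.0) ((446.3956298828125, 402.29144287109375), (22.028717041015625, 41.558837890625), 0.0)
top [229 169] [253 186] ((625.0177612304688, 98.76123046875), (61.59714889526367, 39.762290954589844), 85.90309143066406) ((645.9129028320312, 96.36952209472656), (65.57817840576172, 42.332096099853516), 85.90319061279297)
[[253.6, 182.4], [228.5, 186.6], [222.0, 146.4], [246.4, 142.4]]
wrist [350 223] [407 241] ((622.0554809570312, 98.45500183105469), (67.25469207763672, 43.83744430541992), 85.55371856689453) ((726.7536010742188, 142.60675048828125), (88.79359436035156, 57.876800537109375), 85.55372619628906)
[[358.8, 225.6], [410.5, 225.5], [380.6, 265.7], [339.0, 265.9]]
[363 214]
```

View pics/fin.png

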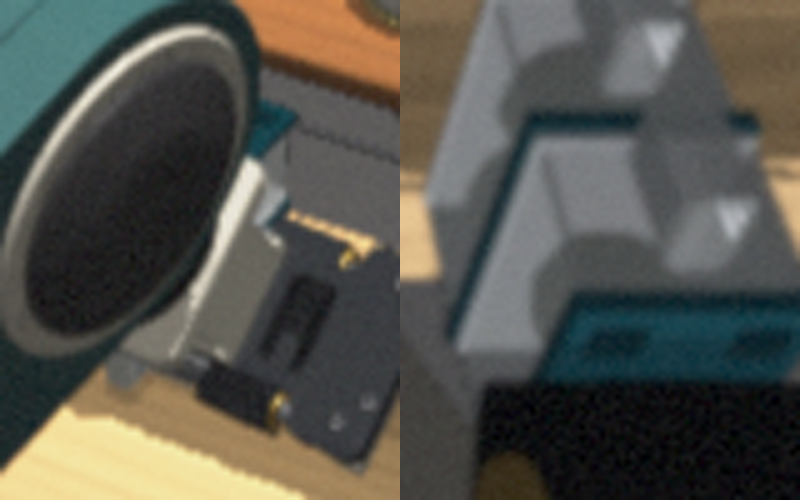

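The wrist view shows the upper tub standing on the lower lid with its bottom edge even along the plate. I'll move the arm clear and check levelness in the scene view.

Call:
move_arm:
  increments: "0 0 0 -0.11 0.06 0.04 0;0 0 0 -0.11 0.12 0.04 0;0 0 0 -0.11 0.18 0.04 0;0 0 0 -0.11 0.24 0.04 0;0 0 0 -0.11 0.3 0.04 0;0 0 0 -0.11 0.36 0.04 0;0 0 0 -0.11 0.42 0.04 0;0 0 0 -0.11 0.48 0.04 0;0 0 0 -0.11 0.5 0.04 0;0 0 0 -0.11 0.5 0.04 0;0 0 0 -0.11 0.5 0.04 0;0 0 0 -0.11 0.5 0.04 0"

```text
time: 24.4
tcp_pos: [378.6, 352.2, 301.6]
eef_rot: [[-0.823, 0.065, 0.565], [0.053, 0.998, -0.038], [-0.566, -0.001, -0.824]]
wrist_force: [-0.5, -0.6, 0.1]
opening: 46.4
grip_force: 0.0
```

```bash
python3 - <<'E'
from h import *
from cell import r,eyes
s=r.observe();print(s['time'],s['tcp_pos'],s['wrist_force'])
c=eyes.calibration('scene');im=eyes.grab_frame('scene')
for k in blobs(teal(im),40):
  q=cv2.boxPoints(cv2.minAreaRect(k)).round(1).tolist()
  print(k.min(0),k.max(0),[rect(c,k,z) for z in(199,204)],[k[f(k@d)].tolist() for d in([1,0],[0,1]) for f in(np.argmin,np.argmax)])
for z in(199,204):print(z,proj(c,[tubpt([663,98.3,z],-4.1,l) for l in([-57,-33,0],[-57,33,0],[57,33,0],[57,-33,0])]).round(1).tolist())
cv2.imwrite('pics/end.png',im[:,:,::-1])
E
```

```text
24.4 [378.6109433  352.23810646 301.55620653] [-0.46149872 -0.64754948  0.08445099]
[233 126] [273 155] [((661.6571044921875, 94.72537231445312), (64.33424377441406, 115.34064483642578), 84.54545593261719), ((656.2277221679688, 91.75018310546875), (63.8276252746582, 114.43238830566406), 84.54545593261719)] [[233, 147], [273, 134], [254, 126], [251, 155]]
199 [[251.5, 154.9], [230.6, 146.4], [253.3, 124.3], [273.4, 131.8]]
204 [[251.5, 153.5], [230.5, 145.0], [253.3, 122.9], [273.4, 130.4]]
```

```bash
python3 - <<'E'
from h import *
from cell import eyes
c=eyes.calibration('scene')
L=([-57,-33,0],[-57,33,0],[57,33,0],[57,-33,0])
for f,ctr,yaw in(('scene0',[663,98.3,135],-4.1),('scene0',[487.5,-160,79],-12.9),('end',[663,98.8,199],-4.1)):
  im=cv2.imread(f'pics/{f}.png')[:,:,::-1].copy();e=proj(c,[tubpt(ctr,yaw,l) for l in L])
  for k in blobs(teal(im),100):
    if np.linalg.norm(k.mean(0)-e.mean(0))<15:
      # fit lines to four sides of contour, intersect
      q=cv2.approxPolyDP(cv2.convexHull(k.reshape(-1,1,2).astype(np.int32)),4,True)[:,0]
      S=[]
      for i in range(4):
        a,b=e[i],e[(i+1)%4];t=(b-a)/np.linalg.norm(b-a);n=np.array([-t[1],t[0]])
        u=(k-a)@t;m=(u>5)&(u<np.linalg.norm(b-a)-5)&(abs((k-a)@n)<4.5)
        S.append([np.median(((k-a)@n)[m]).round(2),np.polyfit(u[m],((k-a)@n)[m],1)[0].round(3)])
      print(f,len(q),q.tolist(),e.round(1).tolist(),'side offs/slopes',S)
E
```

```text
scene0 4 [[272, 150], [252, 172], [234, 164], [254, 142]] [[251.9, 172.6], [232.0, 164.1], [253.7, 141.8], [272.9, 149.4]] side offs/slopes [[np.float64(0.46), np.float64(0.025)], [np.float64(1.57), np.float64(0.048)], [np.float64(0.28), np.float64(0.053)], [np.float64(0.51), np.float64(0.016)]]
scene0 4 [[317, 229], [335, 242], [310, 271], [290, 255]] [[310.2, 271.6], [287.6, 256.0], [314.5, 227.2], [336.5, 240.8]] side offs/slopes [[np.float64(0.28), np.float64(0.004)], [np.float64(1.37), np.float64(0.004)], [np.float64(0.7), np.float64(0.002)], [np.float64(0.3), np.float64(-0.0)]]
end 4 [[273, 133], [252, 155], [233, 147], [254, 126]] [[251.3, 154.9], [230.5, 146.4], [253.2, 124.3], [273.2, 131.7]] side offs/slopes [[np.float64(0.06), np.float64(-0.004)], [np.float64(1.99), np.float64(-0.005)], [np.float64(0.54), np.float64(-0.037)], [np.float64(-0.56), np.float64(0.01)]]
```

The upper lid's edges match the expected level, seated position to under about 1 px. Feet that missed their pockets would show as about 1.4 px. I'm handing the job in.

```bash
python3 -c "
from cell import r
print(r.close_job())"
```

```text
the job is handed in; nothing more can be done
None
```

The lid is on the lime tub and that tub is stacked on the lower one; contact height and a final camera check both fit a level, fully seated stack. I handed the job in at about 24 s, with no verdict returned. I did not re-measure the lower tub, coffee jar or shaker at the end, but felt no sign of striking them.

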